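# Load the photometer's filter slide and hold its bayonet collar home

### The job

Lift the filter slide out of its stand, slide it blade first into the slot on top of the photometer until its shoulders sit on the deck, and let go of it. Then take the knurled collar on the photometer's port, turn it until its hidden keyways drop over the pins, push it fully home against the spring and finish while still gripping it and holding it down there: do not let go. Leave the tip box, the beaker and the tube rack where they stand.

Things in the scene. Friction and masses are not known exactly. Their poses are not given: they have to be found in the camera images.
- photometer: White bench photometer, a fixed box 200 (x) x 280 (y) x 90 mm high; origin at the centre of its underside, z up. Its flat top (the deck) is 90 mm above the bench. In its frame the filter slot is at x 0, y -65 mm and the port at x 0, y +70 mm.
- slot (a point): Centre of the filter slot's mouth, level with the photometer's deck; axes are the photometer's. The slot is 48 mm long along x, 8 mm wide along y, 50 mm deep, with a 2 mm chamfer at the mouth.
- port (a point): Deck point on the port's upright axis. A fixed spigot, 24 mm diameter, 26 mm tall, stands here under the collar, with three radial 6 mm pins 120 degrees apart reaching 17 mm from the axis, tops 17 mm above the deck; their direction varies and is hidden. A spring ejector in it resists the collar's last 7 mm, 2 N rising to 7 N at home, and lifts it if let go.
- collar: Loose metal collar, 48 mm tall, 0.14 kg: knurled head 48 mm diameter from 30 to 48 mm up, smooth 45 mm skirt below; origin at the centre of its underside, z up. Starts on the spigot resting on the pins, underside 9 mm above the deck, and cannot go lower until its keyways meet the pins. Then it can be pushed 9 mm down until its underside meets the deck (home).
- collar_top (a point): Centre of the collar's closed flat top, 48 mm above its underside. Hidden in its bore are three 9 mm wide keyways, 120 degrees apart, that fit over the pins with about 0.1 rad of play either way. From the start, a clockwise turn (seen from above) of 17 to 69 degrees (0.3 to 1.2 rad) lines them up.
- slide: Loose filter slide, upright, about 0.06 kg; origin at the centre of its lower edge, z up. Metal blade 44 mm wide (x), 5 mm thick (y), from z 0 to 45 mm; above it the black grip, 44 mm wide (x), 12 mm thick (y), from z 45 to 85 mm. The grip's lower faces are the shoulders. Fully in, its origin is 45 mm below the photometer's deck. Either way round is right.
- stand: Fixed grey plastic stand, 100 (x) x 70 (y) x 55 mm high; origin at the centre of its underside. The slide starts in its central slot (48 mm along x, 8 mm along y), its shoulders on the stand's top, its origin 10 mm above the bench.
- tip_box: Loose box of pipette tips, 115 (x) x 80 (y) x 69 mm high, origin at the centre of its underside. Bystander: leave alone.
- beaker: Loose small glass beaker, 66 mm in diameter, 85 mm tall, origin at the centre of its underside. Bystander: leave alone.
- tube_rack: Loose clear rack with small white tubes, 90 (x) x 150 (y) x 39 mm high, origin at the centre of its underside. Bystander: leave alone.
There are look-alikes about, which are no part of the job. There is more than one size of the slide; the one meant has the size given above.

How it is judged:
By the outcome, as a careful person would: the job done as asked, in the order asked, and still so for the second after the job is handed in, while the arm keeps its last pose, push and grip.
It also fails if it takes over 58 s, if anything falls off the work surface, if the arm or the gripper's body presses on something with over 40 N, if the wrist force passes 120 N, or if a joint passes its speed limit or range.

### The arm

A 6-joint arm with a two-finger parallel gripper is mounted at the origin on the work surface. World frame = base frame: x ahead of the robot, y to its left, z up, the work surface at z = 0. Lengths are in m, angles in rad, forces in N, time in s.
With the tool pointing down it reaches from about 0.35 to 0.8 m from the base axis. Payload 7.3 kg.
Tool frame: the origin (TCP) lies on the centre line of the jaws, within the pads' length; the fingertips stand 17 mm ahead of it and the grasp point (between the pads) lies 2 mm behind it; z points along the fingers, y is the direction in which the jaws open and shut (so a half turn about z gives the same grasp; the last joint's range is limited). The gripper opens to 85 mm and grips with 20 to 120 N. Pads are 22 mm wide; open, the fingers measure 114 mm over their backs; the gripper's body (76 mm by 85 mm) begins 54 mm behind the grasp point. The pads swing forward as they close: fully open they stand 13 mm farther back than shut.
Start: joints at [-1.47, 0.342, 1.524, -0, 1.275, -0.146], TCP at [0.128, -0.509, 0.248] pointing down, gripper open.
Joint ranges: [-2.53, 2.53], [-0.77, 2.02], [0.04, 2.7], [-1, 4.14], [0.28, 2.66], [-3.11, 3.11]. Speed limits (rad/s): [2.57, 2.57, 3.14, 3.14, 3.14, 3.14].

### API

Orientations are given as a unit quaternion [x, y, z, w].
In Python, from workcell import r gives the robot as it stands. The module is installed in compiled form; this text tells all that it offers.
- The arm moves only by the tool arm_command, never from a script. Its argument "series" is a list of rows, each a list of 5 numbers: the opening, from 0 (shut) to 1 (fully open), then the shift along the tool's x, y, z in m, then the turn about the tool's z in degrees. In form: [[fingers, tx, ty, tz, yaw], ...]. A call has 1 to 8 rows; each row shifts and turns the commanded pose from where the row before left it, along the tool's axes as they then stand; what a row does not reach is not made up. A row lasts 1/8 s, in which the tool goes at most 62.5 mm and 10.7 degrees, less where a joint would pass 70% of its speed; a pose out of reach is approached as far as the arm can. A call is refused whole if a number of a shift passes 0.0625 or a number of a turn 10.7, either way. A call with a gripper value outside its range is refused whole. The fingers move at their own pace and stop on an object; the grip force is fixed at half the most. Time passes only in rows, so rows that do not move let the fingers close. It gives the time, the measured TCP pose, the force and the opening at its end, in the units of the state.
- r.sense(): the state, without advancing time (a new reading comes with each control period).
- r.read_camera(name): name is "scene" or "top" or "wrist"; returns a dict with "color" (400x640x3 uint8, blue, green, red), "depth" (400x640 float32, m along the optical axis (not along the pixel's ray), 0 where there is no reading), "fx", "fy", "cx", "cy" (pixels), "extrinsics" (4x4, takes a point from world to camera coordinates). Camera axes: x right, y up, looking along -z (the intrinsics and any distortion apply to the point x, -y, -z); pixel columns grow to the right and rows downward; lengths in m; the calibration is good to about 2 mm. A picture is of the moment at which its call begins.
- r.finish_job(): hands the job in, once; it reports no verdict.
The state is a dict: "clock": time; "joints": joint angles; "dq": joint speeds; "joint_torque": joint torques, N m; "tcp_pos": TCP position; "orientation": TCP orientation; "contact_force": force on the tool from outside, world axes, zero at the start; "wrist_torque": the same for the moment, N m; "gripper_width": finger opening in m.
Only numpy, scipy, OpenCV 4.12 (cv2) and the standard library are available. Lean on these libraries where they do the work, as an engineer would, in place of code of your own. Each camera call takes 0.05 s, during which the arm holds its last target. There are 200 camera calls.

## Working session

There is one attempt and no reset: what is moved stays moved. The work goes in short steps, Python scripts to look and compute and a tool call to move; the robot and the scene stay as the last step left them, time stands still between calls to the robot, and variables do not carry over. Pictures are saved under pics/ and viewed, about 8 in all and at most 12, crops included, and the job is handed in when it is done.

Besides the shell and the picture viewer there is one more tool, called after "Call:" in YAML: its name, and indented under it one key for each argument. arm_command: Moves the arm, as the interface text tells. Its arguments: {"type":"object","properties":{"series":{"type":"array"}},"required":["series"]}

```bash
mkdir -p pics; cat > h.py <<'E'
import numpy as np, cv2
from workcell import r
def cloud(c):
    d=c["depth"]; v,u=np.mgrid[0:d.shape[0],0:d.shape[1]]
    p=np.stack([(u-c["cx"])/c["fx"]*d,-(v-c["cy"])/c["fy"]*d,-d],-1)
    E=np.array(c["extrinsics"]); w=(p-E[:3,3])@E[:3,:3]
    w[d==0]=np.nan
    return w
def snap(n,f):
    c=r.read_camera(n); cv2.imwrite("pics/"+f+".png",c["color"]); np.savez(f+".npz",w=cloud(c)); return c
E
python3 - <<'E'
from h import *
s=r.sense(); print({k:np.round(v,3) for k,v in s.items()})
for n in("scene","top","wrist"):
    c=snap(n,n+"0"); print(n,c["fx"],c["cx"],c["cy"],np.round(c["extrinsics"],3).tolist(), [k for k in c])
a=cv2.imread("pics/top0.png"); 
E
```

```text
{'clock': np.float64(0.0), 'joints': array([-1.47 ,  0.343,  1.525, -0.   ,  1.275, -0.146]), 'dq': array([-0.   ,  0.   ,  0.002,  0.   , -0.002,  0.001]), 'joint_torque': array([ 0.0000e+00, -4.3367e+01, -2.4601e+01, -0.0000e+00,  8.0000e-03,
       -0.0000e+00]), 'tcp_pos': array([ 0.128, -0.509,  0.248]), 'orientation': array([ 0.992,  0.123,  0.   , -0.001]), 'contact_force': array([0.782, 0.797, 0.73 ]), 'wrist_torque': array([ 0.035,  0.005, -0.028]), 'gripper_width': np.float64(0.085)}
scene 486.41020177839005 322.2943602397055 198.17470321309509 [[-0.893, 0.449, 0.019, 0.477], [-0.249, -0.529, 0.811, 0.084], [0.375, 0.72, 0.584, -1.92], [0.0, 0.0, 0.0, 1.0]] ['color', 'depth', 'fx', 'fy', 'cx', 'cy', 'extrinsics']
top 385.7769238495715 319.8517944813118 193.66362628280544 [[0.017, -1.0, -0.007, 0.043], [0.989, 0.016, 0.145, -0.565], [-0.145, -0.009, 0.989, -1.23], [0.0, 0.0, 0.0, 1.0]] ['color', 'depth', 'fx', 'fy', 'cx', 'cy', 'extrinsics']
wrist 339.32698896747627 317.08235928793493 196.6086865762906 [[0.244, -0.97, -0.001, -0.526], [0.93, 0.235, -0.284, 0.036], [0.275, 0.068, 0.959, -0.379], [0.0, 0.0, 0.0, 1.0]] ['color', 'depth', 'fx', 'fy', 'cx', 'cy', 'extrinsics']
```

View pics/top0.png

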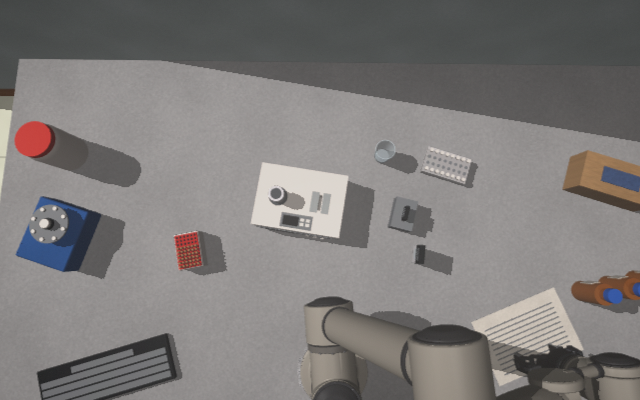

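View pics/scene0.png

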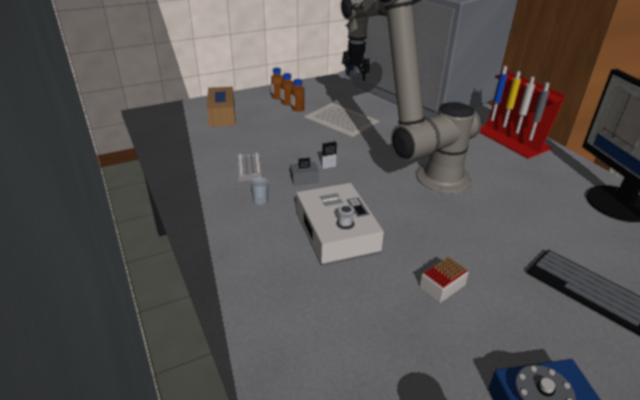

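Top view: photometer at (300,200) with its collar at (278,194) and a slot area at (320,202), and the stand with the slide at (405,213). Slide candidates are that one (405,213) and a look-alike standing loose at (420,254). The description picks the one in the grey stand.

```bash
python3 - <<'E'
from h import *
w=np.load("top0.npz")["w"]; a=cv2.imread("pics/top0.png")
def rect(m,name):
    p=w[m][:,:2].astype(np.float32); b=cv2.minAreaRect(p); print(name,len(p),np.round(p.mean(0),4),np.round(np.array(b[0]),4),np.round(b[1],4),round(b[2],2),"z",np.round(np.median(w[m][:,2]),4))
u=np.arange(640)[None]+np.zeros((400,1)); v=np.arange(400)[:,None]+np.zeros((1,640))
z=w[...,2]
R=lambda a,b,c,d:(u>a)&(u<b)&(v>c)&(v<d)
rect(R(245,355,155,245)&(abs(z-.09)<.006),"deck")
rect(R(265,292,180,210)&(z>.12),"collar")
rect(R(385,420,190,235)&(abs(z-.055)<.008),"stand")
rect(R(385,420,190,235)&(z>.075),"slide")
rect(R(405,432,235,270)&(z>.02),"other")
rect(R(365,400,135,170)&(z>.02),"beaker")
rect(R(415,475,140,190)&(z>.02),"rack")
rect(R(165,215,225,275)&(z>.05),"tip")
for n in((316,202),(324,202),(404,213),(420,250),(278,192)): print(n,w[n[1],n[0]])
cv2.imwrite("pics/c1.png",np.hstack([cv2.resize(a[155:245,245:355],None,fx=5,fy=5,interpolation=2),cv2.resize(a[185:275,385:435],None,fx=5,fy=5,interpolation=2)]))
E
```

```text
deck 5208 [0.5371 0.1134] [0.5392 0.1168] [0.2807 0.2004] 81.64 z 0.0899
collar 210 [0.5477 0.1849] [0.5481 0.1848] [0.0452 0.0459] 1.65 z 0.1462
stand 600 [ 0.5019 -0.2185] [ 0.5027 -0.2198] [0.0709 0.1007] 76.45 z 0.0548
slide 71 [ 0.5024 -0.2183] [ 0.5024 -0.2191] [0.0122 0.0437] 76.2 z 0.094
other 197 [ 0.3744 -0.2572] [ 0.3738 -0.2596] [0.017 0.056] 84.3 z 0.1076
beaker 256 [ 0.7116 -0.1589] [ 0.7066 -0.1551] [0.0633 0.0619] 0.86 z 0.0625
rack 1208 [ 0.6701 -0.368 ] [ 0.6717 -0.3695] [0.1514 0.0925] 72.55 z 0.0311
tip 891 [0.3736 0.4687] [0.3741 0.4703] [0.1144 0.0811] 12.07 z 0.059
(316, 202) [0.530443   0.06306032 0.08921427]
(324, 202) [0.53069203 0.03779224 0.09047573]
(404, 213) [ 0.49914231 -0.21203713  0.09864154]
(420, 250) [ 0.38573133 -0.25532769  0.11519074]
(278, 192) [0.55202618 0.1774902  0.14589173]
```

View pics/c1.png

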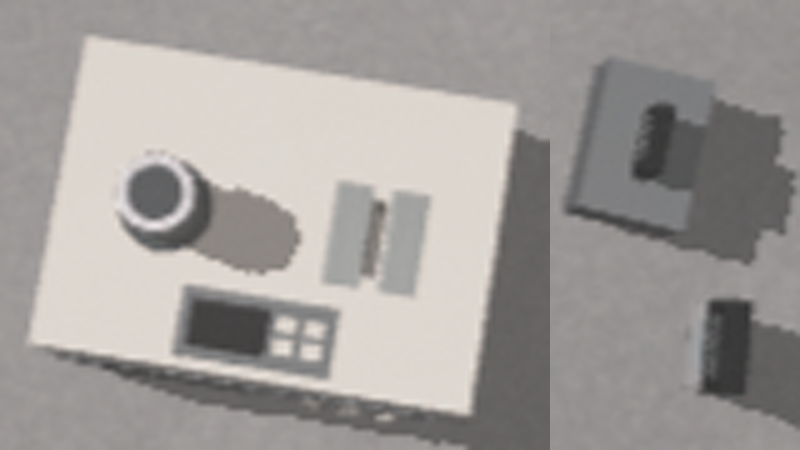

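The crop confirms the choice. The slide in the stand (crop 655,140) measures 44 x 12 mm, while the loose one (crop 725,345) is 56 x 17 mm and so the wrong size. The slot lies between the grey plates at crop (373,238).

Call:
arm_command:
  series:
    - [0.6, 0.054, -0.024, 0, 0]
    - [0.6, 0.054, -0.024, 0, 0]
    - [0.6, 0.054, -0.024, 0, 0]
    - [0.6, 0.054, -0.024, 0, 0]
    - [0.6, 0.054, -0.024, 0, 0]
    - [0.6, 0.054, -0.024, 0, 0]
    - [0.6, 0.054, -0.024, 0, 0]
    - [0.6, 0.054, -0.024, 0, 0]

```text
clock: 1.15
tcp_pos: [0.5016, -0.2159, 0.2482]
orientation: [0.992, 0.123, -0.0, 0.0]
contact_force: [0.0, -0.9, 0.2]
gripper_width: 0.0512
```

Call:
arm_command:
  series:
    - [0.6, 0, 0, 0, 9.3]
    - [0.6, 0, 0, 0, 9.3]
    - [0.6, 0, 0, 0, 9.3]
    - [0.6, 0, 0, 0, 0]
    - [0.6, 0, 0, 0, 0]

```text
clock: 1.78
tcp_pos: [0.5002, -0.2174, 0.2481]
orientation: [0.993, -0.118, -0.0, -0.0]
contact_force: [-0.4, -0.3, 0.1]
gripper_width: 0.0516
```

```bash
cat >> h.py <<'E'
from scipy.spatial.transform import Rotation as Ro
def go(x,y,z,phi):
    s=r.sense(); M=Ro.from_quat(s["orientation"]).as_matrix(); p=np.array(s["tcp_pos"])
    ph=np.degrees(np.arctan2(M[1,0],M[0,0]))
    print("t",round(float(s["clock"]),2),"tcp",np.round(p,4),"phi",round(ph,2),"zax",np.round(M[:,2],4),"j",np.round(s["joints"],2),"F",np.round(s["contact_force"],1),"T",np.round(s["wrist_torque"],2),"w",round(float(s["gripper_width"]),4))
    print(" tool shift mm",np.round(1000*M.T@(np.array([x,y,z])-p),1),"turn",round(ph-phi,2))
E
python3 - <<'E'
from h import *
go(.5025,-.2195,.15,-13.6)
c=snap("wrist","w1")
w=cloud(c); z=w[...,2]; near=np.hypot(w[...,0]-.5025,w[...,1]+.2195)
for lo,hi in((.085,.105),(.045,.065)):
    m=(z>lo)&(z<hi)&(near<.08); p=w[m][:,:2].astype(np.float32); print(lo,len(p), cv2.minAreaRect(p) if len(p) else 0,np.median(w[m][:,2]) if len(p) else 0)
E
```

```text
t 1.77 tcp [ 0.5002 -0.2174  0.2481] phi -13.59 zax [-3.e-04  1.e-04 -1.e+00] j [-0.55  0.38  1.47 -0.    1.29  1.26] F [-0.4 -0.3  0.1] T [0.   0.01 0.02] w 0.0516
 tool shift mm [ 2.8  1.5 98.1] turn 0.01
0.085 722 ((0.5036882758140564, -0.2229061871767044), (0.011241675354540348, 0.0436461940407753), 76.54557800292969) 0.0940191374511081
0.045 6723 ((0.5031741261482239, -0.22282983362674713), (0.07016617804765701, 0.10048522800207138), 76.63367462158203) 0.05412519935928557
```

View pics/w1.png

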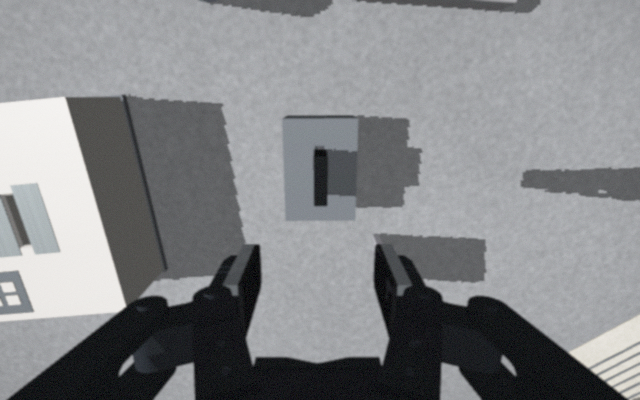

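Wrist view: slide at (320,178) in the stand, with the fingers centred on column ~317. The top and wrist estimates differ by 3 mm, so I'll take the mean and look again lower down.

Call:
arm_command:
  series:
    - [0.6, 0.0036, 0.003, 0.03, 0]
    - [0.6, 0, 0, 0.045, 0]
    - [0.6, 0, 0, 0.043, 0]
    - [0.6, 0, 0, 0, 0]
    - [0.6, 0, 0, 0, 0]

```text
clock: 2.45
tcp_pos: [0.5039, -0.2217, 0.1318]
orientation: [0.993, -0.119, 0.001, 0.001]
contact_force: [0.3, -0.4, -0.2]
gripper_width: 0.0511
```

```bash
python3 - <<'E'
from h import *
go(.503,-.2212,.083,-13.6)
c=snap("wrist","w2")
w=cloud(c); z=w[...,2]; near=np.hypot(w[...,0]-.5025,w[...,1]+.2195)
for lo,hi in((.085,.103),(.045,.065)):
    m=(z>lo)&(z<hi)&(near<.03+.05*(lo<.05)); p=w[m][:,:2].astype(np.float32); print(lo,len(p), cv2.minAreaRect(p) if len(p) else 0)
    v,u=np.nonzero(m); print(u.min(),u.max(),v.min(),v.max())
E
```

```text
t 2.45 tcp [ 0.5039 -0.2217  0.1318] phi -13.72 zax [ 0.0019 -0.0013 -1.    ] j [-0.55  0.5   1.61 -0.    1.02  1.26] F [ 0.3 -0.4 -0.2] T [ 0.01 -0.    0.01] w 0.0511
 tool shift mm [-1.1 -0.3 48.8] turn -0.12
0.085 1885 ((0.5033466219902039, -0.2226792573928833), (0.011940432712435722, 0.044607974588871), 76.5102767944336)
304 327 199 281
0.045 14530 ((0.5030959248542786, -0.22270093858242035), (0.07037697732448578, 0.10091046988964081), 76.61753845214844)
257 374 137 287
```

View pics/w2.png

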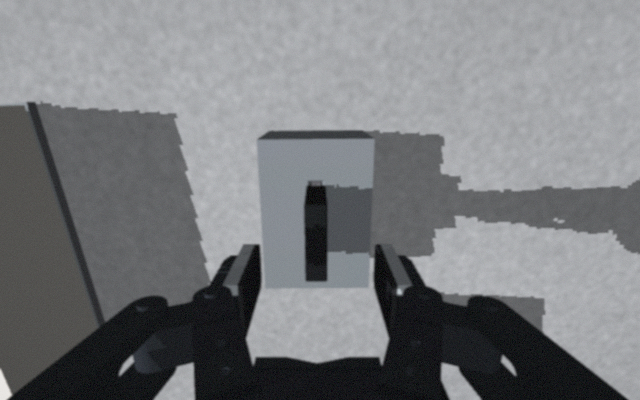

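The slide (column 316) is centred between the fingers (259 and 376). Descend and grip.

Call:
arm_command:
  series:
    - [0.6, -0.001, 0, 0.025, 0]
    - [0.6, 0, 0, 0.022, 0]
    - [0.6, 0, 0, 0, 0]
    - [0.0, 0, 0, 0, 0]
    - [0.0, 0, 0, 0, 0]
    - [0.0, 0, 0, 0, 0]
    - [0.0, 0, 0, 0, 0]
    - [0.0, 0, 0, 0, 0]

```text
clock: 3.5
tcp_pos: [0.5028, -0.2214, 0.0847]
orientation: [0.993, -0.12, 0.001, 0.001]
contact_force: [-0.4, -0.3, 7.2]
gripper_width: 0.0114
```

```bash
python3 - <<'E'
from h import *
go(.503,-.2212,.18,-13.6)
E
```

```text
t 3.5 tcp [ 0.5028 -0.2214  0.0847] phi -13.75 zax [ 0.0022 -0.0015 -1.    ] j [-0.55  0.57  1.66 -0.    0.91  1.26] F [-0.4 -0.3  7.2] T [0.06 0.14 0.01] w 0.0114
 tool shift mm [  0.4  -0.1 -95.3] turn -0.15
```

Call:
arm_command:
  series:
    - [0, 0, 0, -0.03, 0]
    - [0, 0, 0, -0.045, 0]
    - [0, 0, 0, -0.05, 0]
    - [0, -0.0075, -0.054, 0, 0]
    - [0, -0.0075, -0.054, 0, 0]
    - [0, -0.0075, -0.054, 0, 0]
    - [0, -0.0075, -0.054, 0, 0]
    - [0, -0.0075, -0.054, 0, 0]

```text
clock: 4.5
tcp_pos: [0.5299, 0.052, 0.2087]
orientation: [0.993, -0.12, 0.0, 0.0]
contact_force: [0.2, 0.4, -0.7]
gripper_width: 0.0111
```

Call:
arm_command:
  series:
    - [0, 0, 0, 0, -5.4]
    - [0, 0, 0, 0, 0]
    - [0, 0, 0, 0, 0]
    - [0, 0, 0, 0, 0]

```text
clock: 5.0
tcp_pos: [0.5299, 0.0495, 0.2084]
orientation: [0.997, -0.074, 0.0, 0.0]
contact_force: [-0.6, 0.6, -0.5]
gripper_width: 0.011
```

```bash
python3 - <<'E'
from h import *
go(.5297,.0515,.21,-8.36)
c=snap("wrist","w3"); w=cloud(c); z=w[...,2]
m=(abs(z-.09)<.008); p=w[m][:,:2].astype(np.float32); print(cv2.minAreaRect(p))
# slide blade bottom/top as seen
t=snap("top","top3"); wt=cloud(t); d=np.hypot(wt[...,0]-.53,wt[...,1]-.05)
m=(d<.2)&(abs(wt[...,2]-.09)<.006); p=wt[m][:,:2].astype(np.float32); print(cv2.minAreaRect(p))
E
```

```text
t 5.0 tcp [0.5299 0.0495 0.2084] phi -8.49 zax [ 1.e-04 -1.e-04 -1.e+00] j [-0.05  0.39  1.57 -0.    1.18  1.67] F [-0.6  0.6 -0.5] T [ 0.03 -0.03 -0.04] w 0.011
 tool shift mm [-0.5 -1.9 -1.6] turn -0.13
((0.5399318337440491, 0.11386770009994507), (0.2813733220100403, 0.20042802393436432), 81.76962280273438)
((0.5462436079978943, 0.12189295887947083), (0.254121869802475, 0.20331425964832306), 87.60910034179688)
```

View pics/w3.png

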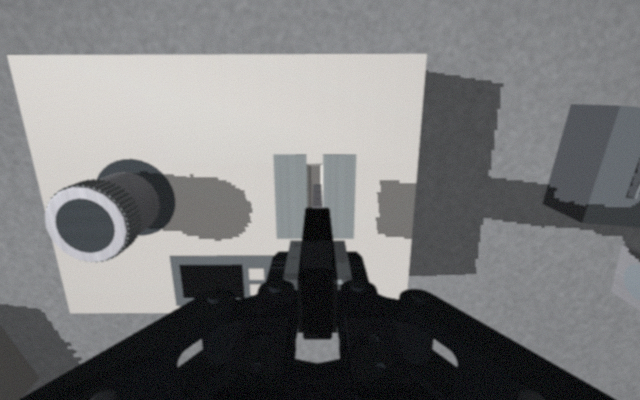

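The wrist view shows the slide (305-330, row 210) right over the slot gap (col ~315) between the plates. The stand-to-slot displacement agrees between cameras to 0.3 mm: both put the target TCP at (0.530, 0.0508).

Call:
arm_command:
  series:
    - [0, 0, -0.0013, 0.015, -0.2]
    - [0, 0, 0, 0.018, 0]
    - [0, 0, 0, 0, 0]
    - [0, 0, 0, 0.005, 0]
    - [0, 0, 0, 0.005, 0]
    - [0, 0, 0, 0.005, 0]
    - [0, 0, 0, 0.005, 0]
    - [0, 0, 0, 0, 0]

```text
clock: 6.1
tcp_pos: [0.5298, 0.0515, 0.1548]
orientation: [0.997, -0.071, -0.0, 0.0]
contact_force: [0.7, 0.5, -0.6]
gripper_width: 0.0107
```

```bash
python3 - <<'E'
from h import *
go(.53,.0508,.1197,-8.3)
E
```

```text
t 6.1 tcp [0.5298 0.0515 0.1548] phi -8.16 zax [-9.e-04 -1.e-04 -1.e+00] j [-0.05  0.45  1.64 -0.    1.06  1.67] F [ 0.7  0.5 -0.6] T [-0.05  0.01 -0.06] w 0.0107
 tool shift mm [ 0.3  0.7 35.1] turn 0.14
```

Call:
arm_command:
  series:
    - [0, 0, 0.0005, 0.008, 0]
    - [0, 0, 0, 0.008, 0]
    - [0, 0, 0, 0.008, 0]
    - [0, 0, 0, 0.006, 0]
    - [0, 0, 0, 0.002, 0]
    - [0, 0, 0, 0.001, 0]
    - [0, 0, 0, 0.001, 0]
    - [0, 0, 0, 0, 0]

```text
clock: 7.1
tcp_pos: [0.5301, 0.051, 0.1214]
orientation: [0.997, -0.071, 0.0, 0.0]
contact_force: [0.2, 0.4, -1.2]
gripper_width: 0.0108
```

```bash
python3 - <<'E'
from h import *
go(.53,.0508,.1197,-8.3)
E
```

```text
t 7.1 tcp [0.5301 0.051  0.1214] phi -8.16 zax [ 2.e-04 -1.e-04 -1.e+00] j [-0.05  0.49  1.68 -0.    0.98  1.67] F [ 0.2  0.4 -1.2] T [-0.   -0.01  0.03] w 0.0108
 tool shift mm [-0.   0.2  1.7] turn 0.14
```

Call:
arm_command:
  series:
    - [0, 0, 0, 0.001, 0]
    - [0, 0, 0, 0.001, 0]
    - [0, 0, 0, 0.0005, 0]
    - [0, 0, 0, 0, 0]

```text
clock: 7.6
tcp_pos: [0.5301, 0.051, 0.1197]
orientation: [0.997, -0.071, 0.0, 0.0]
contact_force: [-3.0, -0.7, 7.5]
gripper_width: 0.0111
```

Shoulder contact came at exactly the expected height (0.1197, 7.5 N). Release, rise and look.

Call:
arm_command:
  series:
    - [0.5, 0, 0, 0, 0]
    - [0.5, 0, 0, 0, 0]
    - [0.5, 0, 0, 0, 0]
    - [0.5, 0, 0, -0.02, 0]
    - [0.8, 0, 0, -0.04, 0]
    - [1, 0, 0, -0.05, 0]
    - [1, 0, 0, 0, 0]
    - [1, 0, 0, 0, 0]

```text
clock: 8.6
tcp_pos: [0.5296, 0.0511, 0.2282]
orientation: [0.997, -0.071, -0.0, 0.0]
contact_force: [-0.0, 0.3, -0.5]
gripper_width: 0.0854
```

```bash
python3 - <<'E'
from h import *
go(.5495,.1846,.21,20)
c=snap("wrist","w4"); w=cloud(c); z=w[...,2]
m=(abs(z-.09)<.006)&(abs(w[...,0]-.54)<.2); p=w[m][:,:2].astype(np.float32); print("deck",cv2.minAreaRect(p))
d=np.hypot(w[...,0]-.53,w[...,1]-.051)
m=(d<.04)&(z>.11)&(z<.15); p=w[m][:,:2].astype(np.float32); print("slide",cv2.minAreaRect(p),np.median(w[m][:,2]))
d=np.hypot(w[...,0]-.5495,w[...,1]-.1846)
m=(d<.05)&(z>.14)&(z<.155); p=w[m][:,:2].astype(np.float32); print("collar",cv2.minEnclosingCircle(p),np.median(w[m][:,2]))
E
```

```text
t 8.6 tcp [0.5296 0.0511 0.2282] phi -8.16 zax [-7.e-04 -1.e-04 -1.e+00] j [-0.05  0.37  1.54 -0.    1.23  1.67] F [-0.   0.3 -0.5] T [-0.01 -0.03  0.03] w 0.0854
 tool shift mm [   0.7 -135.    18.2] turn -28.16
deck ((0.5395293831825256, 0.11378394812345505), (0.2815445065498352, 0.20108482241630554), 81.6772689819336)
slide ((0.5308398008346558, 0.0488094761967659), (0.012345835566520691, 0.04377751052379608), 82.48745727539062) 0.12898025008069405
collar ((0.5499890446662903, 0.18272888660430908), 0.02538251504302025) 0.14624168197073625
```

View pics/w4.png

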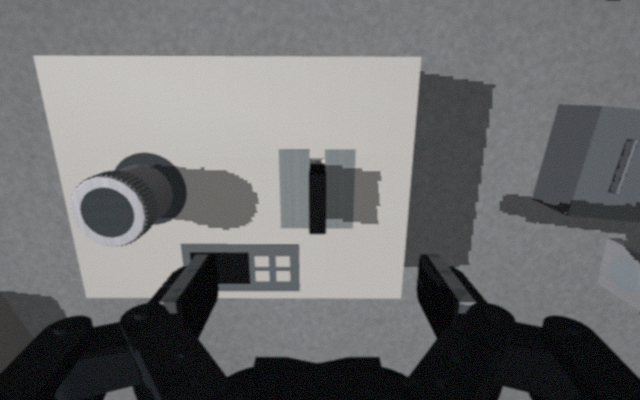

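Wrist view: the slide sits in the slot at (317,198), with its top at 0.129 (expected 0.130), seated. The collar top is at (107,210). Slide-relative measurement puts its axis at (0.5493, 0.1847).

Call:
arm_command:
  series:
    - [1, 0.0005, -0.045, 0, 0]
    - [1, 0, -0.045, 0, 0]
    - [1, 0, -0.045, 0, 0]
    - [1, 0, 0, 0, -9.5]
    - [1, 0, 0, 0, -9.5]
    - [1, 0, 0, 0, -9.5]
    - [1, 0, 0, 0, -9.5]
    - [1, 0, 0, 0, 0]

```text
clock: 9.65
tcp_pos: [0.5491, 0.1845, 0.2271]
orientation: [0.966, 0.257, -0.001, -0.0]
contact_force: [-0.1, 0.1, 0.7]
gripper_width: 0.0857
```

Call:
arm_command:
  series:
    - [1, 0, 0, 0.03, 0]
    - [1, 0, 0, 0.01, 0]
    - [1, 0, 0, 0, 0]
    - [1, 0, 0, 0, 0]

```text
clock: 10.15
tcp_pos: [0.5502, 0.1847, 0.1895]
orientation: [0.966, 0.257, 0.001, 0.0]
contact_force: [0.8, -1.0, -0.5]
gripper_width: 0.085
```

```bash
python3 - <<'E'
from h import *
go(.5493,.1847,.136,29.8)
c=snap("wrist","w5"); w=cloud(c); z=w[...,2]
d=np.hypot(w[...,0]-.5495,w[...,1]-.1846)
m=(d<.035)&(z>.14)&(z<.155); p=w[m][:,:2].astype(np.float32); print("collar",cv2.minEnclosingCircle(p),np.median(w[m][:,2]))
E
```

```text
t 10.15 tcp [0.5502 0.1847 0.1895] phi 29.79 zax [ 1.3e-03  1.0e-04 -1.0e+00] j [ 0.19  0.49  1.46 -0.    1.19  1.24] F [ 0.8 -1.  -0.5] T [ 0.02  0.03 -0.01] w 0.085
 tool shift mm [-0.8 -0.5 53.5] turn -0.01
collar ((0.5501409769058228, 0.18283382058143616), 0.025067457929253578) 0.14621177242019193
```

View pics/w5.png

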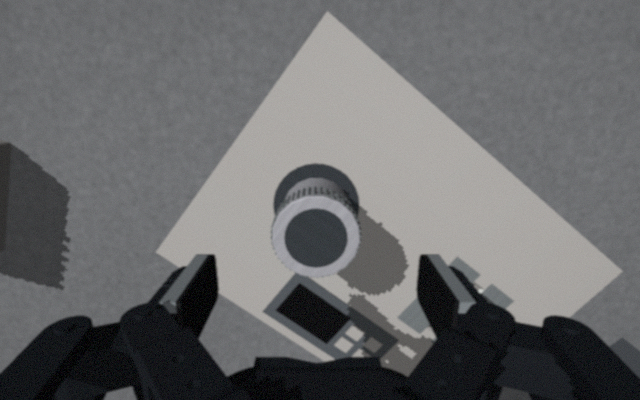

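The collar (316,237) is centred between the fingers (217 and 419). Descend and grip.

Call:
arm_command:
  series:
    - [1, -0.0005, -0.0005, 0.028, 0]
    - [1, 0, 0, 0.025, 0]
    - [1, 0, 0, 0, 0]
    - [0, 0, 0, 0, 0]
    - [0, 0, 0, 0, 0]
    - [0, 0, 0, 0, 0]
    - [0, 0, 0, 0, 0]
    - [0, 0, 0, 0, 0]

```text
clock: 11.2
tcp_pos: [0.5499, 0.185, 0.1373]
orientation: [0.966, 0.257, 0.002, 0.0]
contact_force: [0.4, -0.8, 5.6]
gripper_width: 0.0465
```

```bash
python3 - <<'E'
from h import *
go(.5493,.1847,.127,29.8)
E
```

```text
t 11.2 tcp [0.5499 0.185  0.1373] phi 29.83 zax [ 3.1e-03  5.0e-04 -1.0e+00] j [ 0.19  0.55  1.52 -0.    1.07  1.24] F [ 0.4 -0.8  5.6] T [-0.   -0.   -0.03] w 0.0465
 tool shift mm [-0.7 -0.1 10.3] turn 0.03
```

Call:
arm_command:
  series:
    - [0, 0, 0, 0.0015, 0]
    - [0, 0, 0, 0, 5]
    - [0, 0, 0, 0, 5]
    - [0, 0, 0, 0, 4]
    - [0, 0, 0, 0, 3]
    - [0, 0, 0, 0, 0]

```text
clock: 11.95
tcp_pos: [0.5493, 0.1848, 0.1347]
orientation: [0.994, 0.112, 0.001, 0.0]
contact_force: [0.1, 0.2, 1.5]
gripper_width: 0.0464
```

```bash
python3 - <<'E'
from h import *
go(.5493,.1847,.127,29.8)
E
```

```text
t 11.95 tcp [0.5493 0.1848 0.1347] phi 12.87 zax [ 1.1e-03  1.0e-04 -1.0e+00] j [ 0.19  0.55  1.52 -0.    1.07  1.54] F [0.1 0.2 1.5] T [-0.04 -0.16 -0.01] w 0.0464
 tool shift mm [-0.1  0.1  7.7] turn -16.93
```

Call:
arm_command:
  series:
    - [0, 0, 0, 0.001, 0]
    - [0, 0, 0, 0, 0]
    - [0, 0, 0, 0, 0]

```text
clock: 12.32
tcp_pos: [0.5493, 0.1848, 0.1335]
orientation: [0.994, 0.112, 0.0, 0.0]
contact_force: [1.2, -0.7, 2.1]
gripper_width: 0.0463
```

```bash
python3 - <<'E'
from h import *
go(.5493,.1847,.127,29.8)
c=snap("wrist","w6"); w=cloud(c); z=w[...,2]
d=np.hypot(w[...,0]-.5495,w[...,1]-.1846)
m=(d<.02)&(z>.12)&(z<.16); print("collar top",np.median(w[m][:,2]),m.sum())
E
```

```text
t 12.32 tcp [0.5493 0.1848 0.1335] phi 12.86 zax [ 9.e-04  1.e-04 -1.e+00] j [ 0.19  0.55  1.53 -0.    1.06  1.54] F [ 1.2 -0.7  2.1] T [ 0.01 -0.32  0.05] w 0.0463
 tool shift mm [-0.   0.1  6.5] turn -16.94
collar top 0.14231247180468873 7272
```

The collar top fell 3.9 mm with the tool (0.1462 → 0.1423), so the keyways are over the pins. Push home.

Call:
arm_command:
  series:
    - [0, 0, 0, 0.001, 2]
    - [0, 0, 0, 0.0015, 0]
    - [0, 0, 0, 0.0015, 0]
    - [0, 0, 0, 0.001, 0]
    - [0, 0, 0, 0.001, 0]
    - [0, 0, 0, 0, 0]
    - [0, 0, 0, 0, 0]

```text
clock: 13.25
tcp_pos: [0.5491, 0.1848, 0.1286]
orientation: [0.996, 0.095, 0.001, 0.0]
contact_force: [-1.4, -0.3, 13.2]
gripper_width: 0.0464
```

```bash
python3 - <<'E'
from h import *
go(.5493,.1847,.127,29.8)
c=snap("wrist","w7"); w=cloud(c); z=w[...,2]
d=np.hypot(w[...,0]-.5495,w[...,1]-.1846)
m=(d<.02)&(z>.12)&(z<.16); print("collar top",np.median(w[m][:,2]),m.sum())
E
```

```text
t 13.25 tcp [0.5491 0.1848 0.1286] phi 10.85 zax [ 0.0012  0.     -1.    ] j [ 0.19  0.56  1.53 -0.    1.05  1.57] F [-1.4 -0.3 13.2] T [-0.15  0.24  0.01] w 0.0464
 tool shift mm [0.1 0.2 1.6] turn -18.95
collar top 0.13755476464078428 7309
```

Call:
arm_command:
  series:
    - [0, 0, 0, 0.001, 0]
    - [0, 0, 0, 0, 0]
    - [0, 0, 0, 0, 0]
    - [0, 0, 0, 0, 0]
    - [0, 0, 0, 0, 0]

```text
clock: 13.92
tcp_pos: [0.5492, 0.1849, 0.1286]
orientation: [0.996, 0.095, 0.001, 0.0]
contact_force: [-3.8, -1.2, 18.6]
gripper_width: 0.0464
```

```bash
python3 - <<'E'
from h import *
go(.5493,.1847,.127,29.8)
c=snap("wrist","w8"); w=cloud(c); z=w[...,2]
d=np.hypot(w[...,0]-.5495,w[...,1]-.1846)
m=(d<.02)&(z>.12)&(z<.16); print("collar top",np.median(w[m][:,2]),m.sum())
m=(d>.05)&(d<.08)&(abs(z-.09)<.01); print("deck",np.median(w[m][:,2]))
d=np.hypot(w[...,0]-.5303,w[...,1]-.0495); m=(d<.02)&(z>.11); print("slide top",np.median(w[m][:,2]) if m.any() else None)
E
```

```text
t 13.93 tcp [0.5492 0.1849 0.1286] phi 10.86 zax [ 2.e-03  1.e-04 -1.e+00] j [ 0.19  0.56  1.53 -0.    1.05  1.57] F [-3.8 -1.2 18.6] T [-0.35  0.59 -0.06] w 0.0464
 tool shift mm [0.1 0.2 1.6] turn -18.94
collar top 0.13752136722947855 7297
deck 0.08916556327637054
slide top 0.12531975523304853
```

View pics/w8.png

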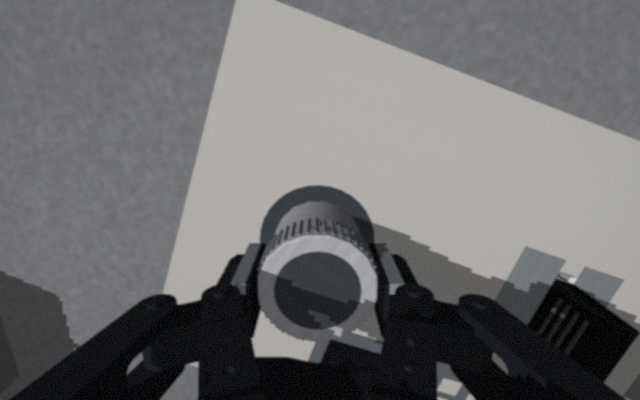

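The collar is gripped at (320,285), and the slide is seated at right (580,320). The collar top is 48.3 mm above the deck and the stop is hard: the force went from 13 to 19 N with no motion. Handing in.

```bash
python3 -c "
from workcell import r
print(r.finish_job())"
```

```text
the job is handed in; nothing more can be done
None
```

I moved the filter slide from its stand into the photometer slot and released it, then turned the collar and pushed it home. I handed the job in at about 14 s, still gripping the collar and pressing it down with about 19 N.

- **Slide:** its shoulders met the deck at the expected height, with the TCP at 0.1197 m and 7.5 N of contact. After release its top measured 0.129 m, against 0.130 m expected.
- **Collar:** it dropped over the pins after about 17° of clockwise turn, and I added 2° for margin. At the end its top stood 48.3 mm above the measured deck (48 mm is home). A further 1 mm of commanded push raised the force from 13 to 19 N with no movement, so it is against the stop.
- **Readings that disagreed:**
  - The top and wrist cameras differed by about 3 mm in absolute position, so I worked from relative displacements, which agreed to about 0.3 mm.
  - The last slide-top reading was 0.125 m. I put this down to the grip's side faces in that view rather than movement, but did not check it separately.
- **Bystanders:** the arm did not go near the tip box, beaker or tube rack. I did not re-measure their positions at the end.

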